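Lay the coffee tray

TASK

Lay the coffee tray: stand the cups with the red, green and yellow rims upright in the middle of the saucers with the same colour of edge, and only when all three are there stand the sugar tin upright in the middle of the cork coaster. Set everything down gently without dropping it or knocking a cup over, and leave the blue-rimmed cup and the plain white cup where they stand on the straw mat.

Things in the scene. Friction and masses are not known exactly. Their poses are not given: they have to be found in the camera images.
- cup_red_center (a point): Small white handleless coffee cup (cini), upright, with a red painted rim, a thin red line round it and a red dot inside; 55 mm tall, 60 mm across at the rim, 57 mm across at 22 mm up, narrowing below that to a 40 mm foot; about 0.1 kg. The point is its centre, half-way up: 27.5 mm above its foot, on its axis; z is up along the axis. Starts on the straw mat, which is 4 mm thick.
- cup_green_center (a point): Small white handleless coffee cup (cini), upright, with a green painted rim, a thin green line round it and a green dot inside; 55 mm tall, 60 mm across at the rim, 57 mm across at 22 mm up, narrowing below that to a 40 mm foot; about 0.1 kg. The point is its centre, half-way up: 27.5 mm above its foot, on its axis; z is up along the axis. Starts on the straw mat, which is 4 mm thick.
- cup_yellow_center (a point): Small white handleless coffee cup (cini), upright, with a yellow painted rim, a thin yellow line round it and a yellow dot inside; 55 mm tall, 60 mm across at the rim, 57 mm across at 22 mm up, narrowing below that to a 40 mm foot; about 0.1 kg. The point is its centre, half-way up: 27.5 mm above its foot, on its axis; z is up along the axis. Starts on the straw mat, which is 4 mm thick.
- cup_blue_center (a point): Coffee cup of the same shape and size as the others (55 mm tall, 60 mm across) but with a blue painted rim, line and dot inside: it has no saucer on the tray and stays where it is on the straw mat. The point is its centre, 27.5 mm above its foot; z up.
- cup_plain_center (a point): Coffee cup of the same shape and size as the others (55 mm tall, 60 mm across) but plain white all over, no colour: it has no saucer on the tray and stays where it is on the straw mat. The point is its centre, 27.5 mm above its foot; z up.
- sugar_tin_center (a point): Sugar tin: upright steel cylinder 56 mm across with an orange lid (also 56 mm across, from 50 to 58 mm up) and a small black knob on top (16 mm wide, up to 64 mm); about 0.22 kg. The lid does not come off. The point is on its axis 29 mm above its underside; z is up. Starts on the straw mat.
- saucer_red_top (a point): White round saucer with a red edge, 90 mm across, flat on top, fixed on the square aluminium tray (270 mm square, low rim only 16 mm above the bench). The point is the centre of its flat top face, 13 mm above the bench; z up. The four round places on the tray are at least 115 mm apart.
- saucer_green_top (a point): White round saucer with a green edge, 90 mm across, flat on top, fixed on the square aluminium tray (270 mm square, low rim only 16 mm above the bench). The point is the centre of its flat top face, 13 mm above the bench; z up. The four round places on the tray are at least 115 mm apart.
- saucer_yellow_top (a point): White round saucer with a yellow edge, 90 mm across, flat on top, fixed on the square aluminium tray (270 mm square, low rim only 16 mm above the bench). The point is the centre of its flat top face, 13 mm above the bench; z up. The four round places on the tray are at least 115 mm apart.
- coaster_top (a point): Round brown cork coaster, 80 mm across, plain, fixed on the same tray. The point is the centre of its flat top face, 13 mm above the bench; z up.

How it is judged:
By the outcome, as a careful person would: the job done as asked, in the order asked, and still so for the second after the job is handed in, with the robot touching nothing.
It also fails if it takes over 112 s, if anything falls off the work surface, if the arm or the gripper's body presses on something with over 40 N, if the wrist force passes 120 N, or if a joint passes its speed limit or range.

ROBOT

A 6-joint arm with a two-finger parallel gripper is mounted at the origin on the work surface. World frame = base frame: x ahead of the robot, y to its left, z up, the work surface at z = 0. Lengths are in m, angles in rad, forces in N, time in s.
With the tool pointing down it reaches from about 0.35 to 0.975 m from the base axis. Payload 4.9 kg.
Tool frame: the origin (TCP) lies on the front face of the gripper's body, between the roots of the fingers; the fingertips stand ctrl.tip_extent ahead of it and the grasp point (between the pads) lies 54 mm ahead of it (ctrl.tip_extent is the distance from the TCP to the fingertips, in m); z points along the fingers, y is the line along which they close (so a half turn about z gives the same grasp; the last joint's range is limited). The gripper opens to 85 mm and grips with 20 to 120 N. Pads are 22 mm wide; open, the fingers measure 114 mm over their backs; the gripper's body (76 mm by 85 mm) begins 54 mm behind the grasp point. The pads swing forward as they close: fully open they stand 13 mm farther back than shut.
Start: joints at [1.118, 0.053, 1.613, -0, 1.476, -0.119], TCP at [0.205, 0.59, 0.304] pointing down, gripper open.
Joint ranges: [-3.01, 3.01], [-1.01, 2.22], [0.06, 2.58], [-1.02, 4.17], [0.09, 2.62], [-3.14, 3.14]. Speed limits (rad/s): [2.57, 2.57, 3.14, 3.14, 3.14, 3.14].

INTERFACE

Orientations are given as a rotation vector (axis times angle).
In Python, from station import ctrl gives the robot as it stands.
- The arm moves only by the tool apply_moves, never from a script. Its argument "rows" is one flat list of numbers, 6 for each row, row after row: the shift along the tool's x, y, z normalised to -1 to 1, where 1 is 0.6 m, then the turn, a rotation vector about the tool's x, y, z normalised to -1 to 1, where 1 is 90 degrees. A call has 1 to 20 rows; each row is the pose to reach, as a shift and turn from the pose commanded when the call began, along the tool's axes at that moment; what a row does not reach only later rows make up. A row lasts 1/10 s, in which the tool goes at most 50 mm and 8.59 degrees, less where a joint would pass 70% of its speed; a pose out of reach is approached as far as the arm can. A call with a number of a shift or a turn outside -1 to 1 is refused whole. A call with a gripper value outside its range is refused whole. "grip" is the opening, from 0 (shut) to 1 (fully open), set as the call begins (left out, the last holds). The fingers move at their own pace and stop on an object; "grip_force" is the grip in N (left out, the last holds). Time passes only in rows, so rows that repeat a pose let the fingers close. It gives the time, the measured TCP pose, the force, the opening and the grip force at its end, in the units of the state.
- ctrl.get_obs(): the state, without advancing time (a new reading comes with each control period).
- ctrl.get_image(name): name is "scene" or "top"; returns (picture, depth): 420x560x3 uint8, blue, green, red; 420x560 float32, m along the optical axis (not along the pixel's ray), 0 where there is no reading.
- ctrl.camera_model(name): a dict with "mtx" (3x3 intrinsics, pixels), "k1" (the pictures are not rectified: a ray, as slopes to the right and down, at radius r is drawn at 1 + k1 r^2 times it, then the intrinsics apply), "R" (3x3) and "t" (3): a world point X has camera coordinates R X + t. Camera axes: x right, y down, z forward; pixel columns grow to the right and rows downward; lengths in m; the calibration is good to about 2 mm. A picture is of the moment at which its call begins. camera_model takes no time and is no camera call.
- ctrl.finish_job(): hands the job in; it is judged then, once.
The state is a dict: "t": time; "q": joint angles; "dq": joint speeds; "effort": joint torques, N m; "tool_pos": TCP position; "tool_rot": TCP orientation; "contact_force": force on the tool from outside, world axes, zero at the start; "wrist_torque": the same for the moment, N m; "opening": finger opening in m; "grip_force": force on a finger pad.
Only numpy, scipy, OpenCV 4.12 (cv2) and the standard library are available. Lean on these libraries where they do the work, as an engineer would, in place of code of your own. Each camera call takes 0.05 s, during which the arm holds its last target. There are 200 camera calls.

## Working session

There is one attempt and no reset: what is moved stays moved. The work goes in short steps, Python scripts to look and compute and a tool call to move; the robot and the scene stay as the last step left them, time stands still between calls to the robot, and variables do not carry over. Pictures are saved under pics/ and viewed, at most 14 in all, crops included, and the job is handed in when it is done.

Besides the shell and the picture viewer there is one more tool, called after ">>>" by a JSON object that holds its "name" and its "arguments". apply_moves: Moves the arm, as the interface text tells. Its arguments: {"type":"object","properties":{"rows":{"type":"array","items":{"type":"number"}},"grip":{"type":"number"},"grip_force":{"type":"number"}},"required":["rows"]}

```bash
mkdir -p pics; ls; cat > h.py <<'E'
import numpy as np, cv2
from station import ctrl
def cloud(name):
    im,d=ctrl.get_image(name); m=ctrl.camera_model(name); K=np.array(m["mtx"])
    v,u=np.mgrid[:420,:560]; x=(u-K[0,2])/K[0,0]; y=(v-K[1,2])/K[1,1]
    x0,y0=x.copy(),y.copy()
    for _ in range(8):
        s=1+m["k1"]*(x*x+y*y); x,y=x0/s,y0/s
    P=np.dstack([x*d,y*d,d]); W=(P-np.array(m["t"]))@np.array(m["R"]) 
    return im,d,W
E
python3 - <<'E'
from h import *
for n in("top","scene"):
    im,d,W=cloud(n); cv2.imwrite(f"pics/{n}0.png",im); np.savez(f"{n}0.npz",im=im,d=d,W=W)
    m=ctrl.camera_model(n);print(n,-np.array(m["R"]).T@m["t"])
print(ctrl.tip_extent,ctrl.get_obs())
E
```

```text
pics
top [ 0.44910108 -0.00479768  0.82327396]
scene [0.90264436 0.70235963 0.59506069]
0.0726 {'t': 0.1, 'q': array([ 1.11797667e+00,  5.32911539e-02,  1.61415928e+00, -1.47545754e-05,
        1.47598572e+00, -1.18987276e-01]), 'dq': array([-0.00076194, -0.00143357, -0.00297064, -0.00031829, -0.00160136,
        0.00107436]), 'effort': array([ 1.38012783e-04, -3.94907105e+01, -3.71361351e+01, -7.80937648e-05,
        3.99779718e-03, -1.08001527e-05]), 'tool_pos': array([0.20459778, 0.59011007, 0.30278409]), 'tool_rot': array([-5.21864666e-01, -3.09743055e+00,  2.78426533e-03]), 'contact_force': array([ 0.25533167, -0.50987151,  0.42677778]), 'wrist_torque': array([ 0.03154707, -0.02946925,  0.05652806]), 'grip_force': 0.0, 'opening': 0.08527723755439434}
```

View pics/top0.png

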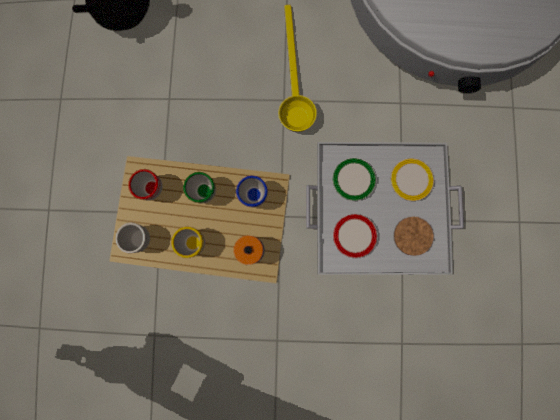

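View pics/scene0.png

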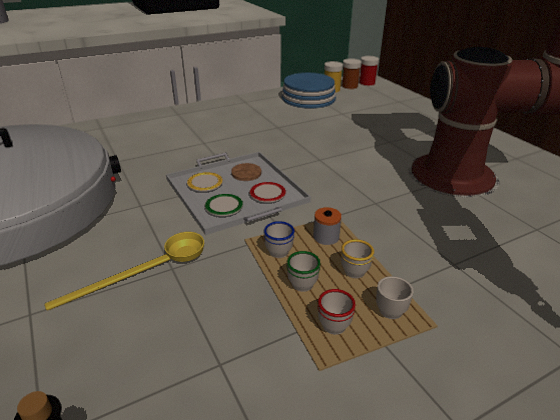

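The top view shows (col,row): cups red (145,184), green (199,187), blue (252,191), plain (131,237) and yellow (187,242), with the tin at (248,250). Saucers are green (354,179), yellow (413,180) and red (355,236), with the cork coaster at (414,236).

```bash
cat >> h.py <<'E'
def ray_plane(name,uv,z):
    m=ctrl.camera_model(name);K=np.array(m["mtx"]);R=np.array(m["R"]);t=np.array(m["t"])
    uv=np.asarray(uv,float).reshape(-1,2);p0=np.c_[(uv[:,0]-K[0,2])/K[0,0],(uv[:,1]-K[1,2])/K[1,1]];p=p0.copy()
    for _ in range(8): p=p0/(1+m["k1"]*(p**2).sum(1,keepdims=True))
    d=np.c_[p,np.ones(len(p))]@R; c=-R.T@t
    return c+d*((z-c[2])/d[:,2])[:,None]
def cfit(P):
    from scipy.optimize import least_squares
    P=P[:,:2];f=lambda a:np.hypot(*(P-a[:2]).T)-a[2]
    r=least_squares(f,[*P.mean(0),.03],loss="soft_l1",f_scale=.001)
    return r.x
E
python3 - <<'E'
from h import *
D=np.load("top0.npz");im,W=D["im"],D["W"]
print("depth z bench",np.median(W[150:180,20:80,2]),"tray",np.median(W[205:211,370:395,2]))
hsv=cv2.cvtColor(im,cv2.COLOR_BGR2HSV)
v,u=np.mgrid[:420,:560]
for n,c,z in [("red",(145,184),.059),("green",(199,187),.059),("blue",(252,191),.059),("plain",(131,237),.059),("yellow",(187,242),.059),("tin",(248,250),.062),
 ("Sgreen",(354,179),.013),("Syellow",(413,180),.013),("Sred",(355,236),.013),("coaster",(414,236),.013)]:
    r=np.hypot(u-c[0],v-c[1])<28
    zz=W[...,2]
    if z>.02:
        k=r&(zz>.04)&(zz<.075)   # depth
        k2=r&(zz>.03)
        a=cfit(W[r&(zz>.05)&(zz<.075)]) if n!="tin" else np.r_[W[k][:,:2].mean(0),0]
        e=cv2.convexHull(np.argwhere(k)[:,::-1].astype(np.int32))
        b=cfit(ray_plane("top",e,z))
        print(n,a.round(4),b.round(4),"zmax",np.percentile(zz[k],[50,95]).round(4))
    else:
        k=r&(hsv[...,1]>110) if n!="coaster" else r&(hsv[...,1]>60)
        cnt=max(cv2.findContours(k.astype(np.uint8),0,1)[0],key=cv2.contourArea)
        e=cv2.convexHull(cnt);b=cfit(ray_plane("top",e,z));print(n,b.round(4),"z",np.median(zz[r]).round(4))
# scene cross-check of rims
D=np.load("scene0.npz");W=D["W"];im=D["im"];hs=cv2.cvtColor(im,cv2.COLOR_BGR2HSV)
v,u=np.mgrid[:420,:560]
for n,c in [("red",(336,303)),("green",(303,265)),("blue",(279,233)),("plain",(394,290)),("yellow",(357,252))]:
    k=(np.hypot(u-c[0],v-c[1])<26)&(W[...,2]>.052)&(W[...,2]<.075)
    print("scene",n,cfit(W[k]).round(4))
k=(np.hypot(u-327,v-220)<26)&(W[...,2]>.052)&(W[...,2]<.08);print(W[k].mean(0))
E
```

```text
depth z bench 0.0005368086996266942 tray 0.0028734924833232925
red [0.575  0.2894 0.0277] [0.5746 0.2889 0.0319] zmax [0.0592 0.0629]
green [0.5715 0.1785 0.0276] [0.5715 0.1786 0.0307] zmax [0.0599 0.0629]
blue [0.5661 0.0756 0.0277] [0.5664 0.0757 0.0306] zmax [0.0603 0.0629]
plain [0.4694 0.3078 0.0275] [0.4687 0.3069 0.0307] zmax [0.0567 0.0607]
yellow [0.4644 0.1951 0.0276] [0.4644 0.1952 0.0309] zmax [0.06   0.0629]
tin [0.4525 0.0779 0.    ] [0.4527 0.078  0.0279] zmax [0.0623 0.0678]
Sgreen [ 0.6039 -0.1297  0.0428] z 0.0123
Syellow [ 0.6063 -0.2495  0.044 ] z 0.0121
Sred [ 0.4877 -0.132   0.0436] z 0.0124
coaster [ 0.4903 -0.2511  0.0398] z 0.0064
scene red [0.5749 0.2903 0.0277]
scene green [0.5714 0.1798 0.0277]
scene blue [0.5663 0.0761 0.0278]
scene plain [0.4676 0.3091 0.028 ]
scene yellow [0.4642 0.1968 0.0277]
[0.455137   0.08175483 0.06078852]
```

```bash
cat > g.py <<'E'
import sys,numpy as np
from scipy.spatial.transform import Rotation as Ro
from station import ctrl
o=ctrl.get_obs();R=Ro.from_rotvec(o["tool_rot"]).as_matrix()
print("t",o["t"],"pos",o["tool_pos"].round(4),"op",round(o["opening"],4),"gf",o["grip_force"],"F",o["contact_force"].round(1),"yaxis",R[:,1].round(3),"z",R[:,2].round(4))
p=o["tool_pos"]
for a in sys.argv[1:]:
    T=np.array(eval(a),float); print(T,"->",(R.T@(T-p)/.6).round(4))
E
python3 g.py .5748,.2895,.2 .5748,.2895,.09
```

```text
t 0.1 pos [0.2046 0.5901 0.3028] op 0.0853 gf 0.0 F [ 0.3 -0.5  0.4] yaxis [ 0.328  0.945 -0.002] z [-8.0e-04 -1.7e-03 -1.0e+00]
[0.5748 0.2895 0.2   ] -> [-0.7471 -0.2709  0.1717]
[0.5748 0.2895 0.09  ] -> [-0.7472 -0.2705  0.355 ]
```

>>> {"name": "apply_moves", "arguments": {"rows": [-0.187,-0.068,0.043,0,0,0,-0.374,-0.135,0.086,0,0,0,-0.56,-0.203,0.129,0,0,0,-0.7471,-0.2709,0.1717,0,0,0,-0.7471,-0.2709,0.1717,0,0,0,-0.7471,-0.2709,0.1717,0,0,0,-0.7471,-0.2709,0.1717,0,0,0,-0.7471,-0.2709,0.1717,0,0,0,-0.7471,-0.2709,0.1717,0,0,0,-0.7471,-0.2709,0.1717,0,0,0,-0.7471,-0.2709,0.1717,0,0,0,-0.7471,-0.2709,0.1717,0,0,0,-0.7471,-0.2709,0.1717,0,0,0,-0.7471,-0.2709,0.1717,0,0,0], "grip": 1, "grip_force": 25}}

```text
t: 1.5
tool_pos: [0.5742, 0.2911, 0.2012]
tool_rot: [0.519, 3.098, 0.0]
contact_force: [0.6, -0.3, -0.5]
opening: 0.0853
grip_force: 0.0
```

```bash
python3 g.py .5748,.2895,.2 .5748,.2895,.088; python3 -c "
from h import *
im,d,W=cloud('scene');cv2.imwrite('pics/s1.png',im)"
```

```text
t 1.5 pos [0.5742 0.2911 0.2012] op 0.0853 gf 0.0 F [ 0.6 -0.3 -0.5] yaxis [0.326 0.945 0.   ] z [ 3.e-04  3.e-04 -1.e+00]
[0.5748 0.2895 0.2   ] -> [-0.0019 -0.0022  0.0021]
[0.5748 0.2895 0.088 ] -> [-0.0018 -0.0023  0.1887]
```

View pics/s1.png

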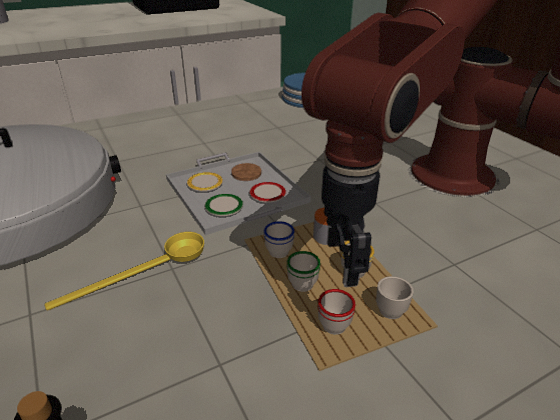

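The arm hangs above the red cup, with the fingertips near (355,278). I descend now.

>>> {"name": "apply_moves", "arguments": {"rows": [-0.001,-0.001,0.04,0,0,0,-0.001,-0.001,0.08,0,0,0,-0.001,-0.001,0.11,0,0,0,-0.001,-0.001,0.135,0,0,0,-0.001,-0.001,0.155,0,0,0,-0.001,-0.001,0.17,0,0,0,-0.001,-0.001,0.18,0,0,0,-0.001,-0.001,0.187,0,0,0,-0.001,-0.001,0.187,0,0,0,-0.001,-0.001,0.187,0,0,0,-0.001,-0.001,0.187,0,0,0]}}

```text
t: 2.65
tool_pos: [0.5758, 0.2894, 0.0894]
tool_rot: [0.522, 3.097, 0.001]
contact_force: [-0.3, 0.2, 0.2]
opening: 0.0853
grip_force: 0.0
```

```bash
python3 g.py .5748,.2895,.088; python3 -c "
from h import *
im,d,W=cloud('scene');cv2.imwrite('pics/s2.png',cv2.resize(im[180:360,220:460],None,fx=3,fy=3))"
```

```text
t 2.65 pos [0.5758 0.2894 0.0894] op 0.0853 gf 0.0 F [-0.3  0.2  0.2] yaxis [0.328 0.945 0.001] z [ 1.2e-03  4.0e-04 -1.0e+00]
[0.5748 0.2895 0.088 ] -> [ 0.0017 -0.0005  0.0024]
```

View pics/s2.png

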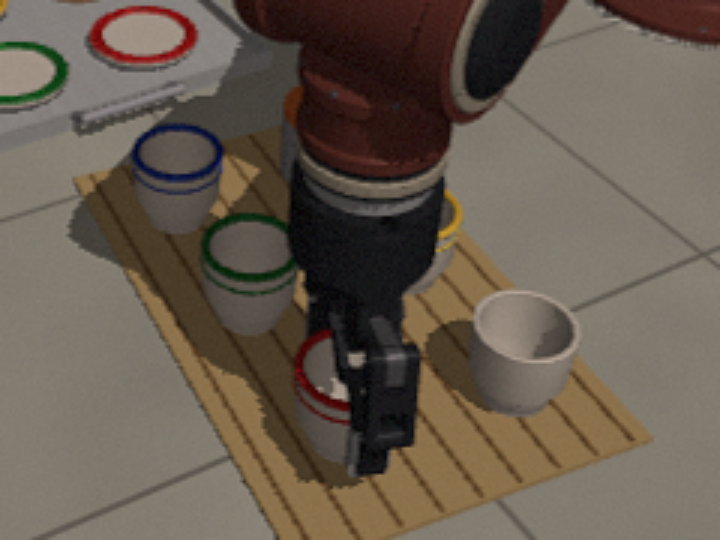

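The red cup sits between the fingers. The front finger shows at (375,400), the offset I expected. I close now.

>>> {"name": "apply_moves", "arguments": {"rows": [0,0,0,0,0,0,0,0,0,0,0,0,0,0,0,0,0,0,0,0,0,0,0,0,0,0,0,0,0,0,0,0,0,0,0,0,0,0,0,0,0,0,0,0,0,0,0,0,0,0,0,0,0,0,0,0,0,0,0,0], "grip": 0.5, "grip_force": 25}}

```text
t: 3.7
tool_pos: [0.5759, 0.2894, 0.0894]
tool_rot: [0.522, 3.097, 0.001]
contact_force: [-0.9, -0.8, 4.8]
opening: 0.0598
grip_force: 27.4
```

```bash
python3 g.py .5748,.2895,.22 .4877,-.132,.22
```

```text
t 3.7 pos [0.5759 0.2894 0.0894] op 0.0598 gf 27.38302523852326 F [-0.9 -0.8  4.8] yaxis [0.328 0.945 0.001] z [ 1.2e-03  4.0e-04 -1.0e+00]
[0.5748 0.2895 0.22  ] -> [ 0.0016 -0.0003 -0.2177]
[ 0.4877 -0.132   0.22  ] -> [-0.0915 -0.7116 -0.2181]
```

>>> {"name": "apply_moves", "arguments": {"rows": [0,0,-0.02,0,0,0,0,0,-0.05,0,0,0,0,0,-0.1,0,0,0,0,0,-0.15,0,0,0,0,0,-0.2,0,0,0,-0.004,-0.03,-0.22,0,0,0,-0.01,-0.08,-0.22,0,0,0,-0.018,-0.14,-0.22,0,0,0,-0.026,-0.2,-0.22,0,0,0,-0.034,-0.26,-0.22,0,0,0,-0.042,-0.32,-0.22,0,0,0,-0.05,-0.38,-0.22,0,0,0,-0.058,-0.44,-0.22,0,0,0,-0.066,-0.5,-0.22,0,0,0,-0.074,-0.56,-0.22,0,0,0,-0.081,-0.62,-0.22,0,0,0,-0.087,-0.67,-0.22,0,0,0,-0.091,-0.7,-0.22,0,0,0,-0.0925,-0.711,-0.22,0,0,0,-0.0925,-0.711,-0.22,0,0,0]}}

```text
t: 5.7
tool_pos: [0.4879, -0.1323, 0.2212]
tool_rot: [0.524, 3.097, 0.0]
contact_force: [-0.5, 1.1, -0.8]
opening: 0.0595
grip_force: 27.5
```

>>> {"name": "apply_moves", "arguments": {"rows": [0,0,0,0,0,0,0,0,0,0,0,0,0,0,0,0,0,0]}}

```text
t: 6.0
tool_pos: [0.4882, -0.1311, 0.2207]
tool_rot: [-0.52, -3.098, -0.0]
contact_force: [0.9, 0.0, -1.5]
opening: 0.0598
grip_force: 27.5
```

```bash
python3 g.py .4877,-.132,.11 .4877,-.132,.0984; python3 - <<'E'
from h import *
im,d,W=cloud('scene');cv2.imwrite('pics/s3.png',cv2.resize(im[60:300,160:440],None,fx=2.5,fy=2.5))
E
```

```text
t 6.0 pos [ 0.4882 -0.1311  0.2207] op 0.0598 gf 27.499699146137573 F [ 0.9  0.  -1.5] yaxis [0.326 0.945 0.   ] z [-1.e-04  2.e-04 -1.e+00]
[ 0.4877 -0.132   0.11  ] -> [ 0.0003 -0.0017  0.1844]
[ 0.4877 -0.132   0.0984] -> [ 0.0003 -0.0017  0.2038]
```

View pics/s3.png

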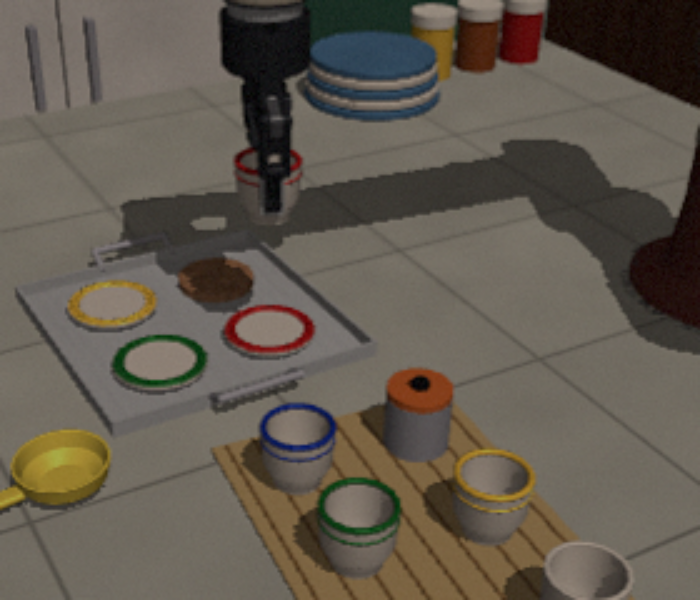

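The red cup is held upright at crop (267,180), above the red saucer at (269,330). I lower it to just above contact.

>>> {"name": "apply_moves", "arguments": {"rows": [0,-0.001,0.02,0,0,0,0,-0.001,0.06,0,0,0,0,-0.001,0.1,0,0,0,0,-0.001,0.13,0,0,0,0,-0.001,0.155,0,0,0,0,-0.001,0.175,0,0,0,0,-0.001,0.188,0,0,0,0,-0.001,0.195,0,0,0,0,-0.001,0.198,0,0,0,0,-0.001,0.2,0,0,0,0,-0.001,0.202,0,0,0,0,-0.001,0.202,0,0,0]}}

```text
t: 7.25
tool_pos: [0.4881, -0.1326, 0.0998]
tool_rot: [0.522, 3.097, -0.0]
contact_force: [0.5, 1.0, -1.6]
opening: 0.0593
grip_force: 27.5
```

```bash
python3 g.py .4877,-.132,.0984;python3 - <<'E'
from h import *
im,d,W=cloud('scene');cv2.imwrite('pics/s4.png',cv2.resize(im[130:230,200:340],None,fx=5,fy=5))
E
```

```text
t 7.25 pos [ 0.4881 -0.1326  0.0998] op 0.0593 gf 27.503206960391253 F [ 0.5  1.  -1.6] yaxis [ 0.328  0.945 -0.   ] z [ 7.e-04 -3.e-04 -1.e+00]
[ 0.4877 -0.132   0.0984] -> [0.001  0.0008 0.0024]
```

View pics/s4.png

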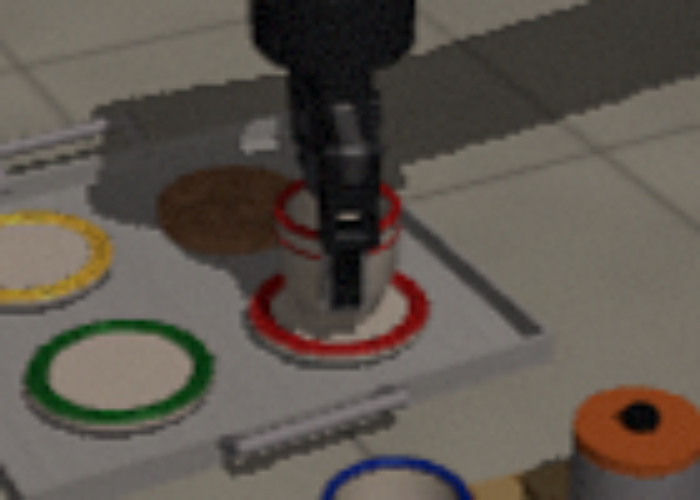

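The red cup is centred on the red saucer (339,312). I lower it in small steps to contact.

>>> {"name": "apply_moves", "arguments": {"rows": [0,0,0.001,0,0,0,0,0,0.002,0,0,0,0,0,0.003,0,0,0,0,0,0.003,0,0,0]}}

```text
t: 7.7
tool_pos: [0.4882, -0.1327, 0.0985]
tool_rot: [0.522, 3.097, -0.0]
contact_force: [-2.4, 0.2, 3.7]
opening: 0.0594
grip_force: 27.7
```

>>> {"name": "apply_moves", "arguments": {"rows": [0,0,0,0,0,0,0,0,0,0,0,0,0,0,0,0,0,0,0,0,0,0,0,0,0,0,0,0,0,0,0,0,0,0,0,0,0,0,0,0,0,0,0,0,-0.02,0,0,0,0,0,-0.06,0,0,0,0,0,-0.12,0,0,0,0,0,-0.18,0,0,0,0,0,-0.21,0,0,0,0,0,-0.21,0,0,0], "grip": 1}}

```text
t: 9.0
tool_pos: [0.4897, -0.1333, 0.2286]
tool_rot: [0.52, 3.09, -0.003]
contact_force: [1.0, -0.7, 0.3]
opening: 0.0857
grip_force: 0.0
```

```bash
python3 g.py .5715,.1788,.2246 .5715,.1788,.088
```

```text
t 9.0 pos [ 0.4897 -0.1333  0.2286] op 0.0857 gf 0.0 F [ 1.  -0.7  0.3] yaxis [ 0.328  0.945 -0.001] z [ 0.0078 -0.0034 -1.    ]
[0.5715 0.1788 0.2246] -> [0.0417 0.5361 0.006 ]
[0.5715 0.1788 0.088 ] -> [0.0436 0.5362 0.2336]
```

>>> {"name": "apply_moves", "arguments": {"rows": [0.003,0.03,0,0,0,0,0.006,0.09,0,0,0,0,0.012,0.17,0,0,0,0,0.018,0.25,0,0,0,0,0.024,0.33,0,0,0,0,0.03,0.41,0,0,0,0,0.034,0.47,0,0,0,0,0.038,0.52,0,0,0,0,0.039,0.536,0,0,0,0,0.039,0.536,0.04,0,0,0,0.039,0.536,0.04,0,0,0,0.039,0.536,0.04,0,0,0,0.039,0.536,0.04,0,0,0]}}

```text
t: 10.3
tool_pos: [0.5713, 0.1783, 0.2002]
tool_rot: [0.523, 3.097, 0.0]
contact_force: [-0.0, 1.2, 1.3]
opening: 0.0853
grip_force: 0.0
```

```bash
python3 g.py .5715,.1788,.0885; python3 - <<'E'
from h import *
for n in range(1):
    im,d,W=cloud('top'); np.savez("top1.npz",im=im,W=W)
    v,u=np.mgrid[:420,:560];zz=W[...,2];r=np.hypot(u-355,v-236)<28
    print(cfit(W[r&(zz>.058)&(zz<.085)]))
E
```

```text
t 10.3 pos [0.5713 0.1783 0.2002] op 0.0853 gf 0.0 F [-0.   1.2  1.3] yaxis [0.329 0.944 0.   ] z [ 5.e-04 -0.e+00 -1.e+00]
[0.5715 0.1788 0.0885] -> [1.000e-04 9.000e-04 1.862e-01]
[ 0.48734045 -0.13088562  0.02780646]
```

The red cup stands within about 1 mm of the saucer centre. Now the green cup.

>>> {"name": "apply_moves", "arguments": {"rows": [0,0,0.04,0,0,0,0,0,0.08,0,0,0,0,0,0.11,0,0,0,0,0,0.135,0,0,0,0,0,0.155,0,0,0,0,0,0.17,0,0,0,0,0,0.18,0,0,0,0,0,0.186,0,0,0,0,0,0.186,0,0,0,0,0,0.186,0,0,0]}}

```text
t: 11.35
tool_pos: [0.5715, 0.1791, 0.0886]
tool_rot: [0.522, 3.097, 0.001]
contact_force: [-0.8, -0.2, -0.1]
opening: 0.0851
grip_force: 0.0
```

>>> {"name": "apply_moves", "arguments": {"rows": [0,0,0,0,0,0,0,0,0,0,0,0,0,0,0,0,0,0,0,0,0,0,0,0,0,0,0,0,0,0,0,0,0,0,0,0,0,0,0,0,0,0,0,0,0,0,0,0,0,0,0,0,0,0,0,0,0,0,0,0], "grip": 0.5, "grip_force": 25}}

```text
t: 12.35
tool_pos: [0.5717, 0.179, 0.089]
tool_rot: [0.522, 3.097, 0.0]
contact_force: [-0.1, -0.7, 5.6]
opening: 0.0595
grip_force: 27.1
```

```bash
python3 g.py .6039,-.1297,.22 
```

```text
t 12.35 pos [0.5717 0.179  0.089 ] op 0.0595 gf 27.094671496306546 F [-0.1 -0.7  5.6] yaxis [0.328 0.945 0.   ] z [ 0.0013  0.     -1.    ]
[ 0.6039 -0.1297  0.22  ] -> [-0.2195 -0.4684 -0.2183]
```

>>> {"name": "apply_moves", "arguments": {"rows": [0,0,-0.02,0,0,0,0,0,-0.05,0,0,0,0,0,-0.1,0,0,0,0,0,-0.15,0,0,0,0,0,-0.2,0,0,0,-0.009,-0.02,-0.22,0,0,0,-0.028,-0.06,-0.22,0,0,0,-0.052,-0.11,-0.22,0,0,0,-0.08,-0.17,-0.22,0,0,0,-0.108,-0.23,-0.22,0,0,0,-0.136,-0.29,-0.22,0,0,0,-0.164,-0.35,-0.22,0,0,0,-0.187,-0.4,-0.22,0,0,0,-0.206,-0.44,-0.22,0,0,0,-0.216,-0.461,-0.22,0,0,0,-0.2195,-0.4684,-0.22,0,0,0,-0.2195,-0.4684,-0.22,0,0,0,-0.2195,-0.4684,-0.22,0,0,0,-0.2195,-0.4684,-0.22,0,0,0]}}

```text
t: 14.25
tool_pos: [0.6034, -0.1285, 0.22]
tool_rot: [-0.519, -3.098, -0.001]
contact_force: [0.7, 0.3, -1.3]
opening: 0.0596
grip_force: 27.4
```

```bash
python3 g.py .6039,-.1297,.0984; python3 - <<'E'
from h import *
im,d,W=cloud('scene');cv2.imwrite('pics/s5.png',cv2.resize(im[60:300,160:440],None,fx=2.5,fy=2.5))
E
```

```text
t 14.25 pos [ 0.6034 -0.1285  0.22  ] op 0.0596 gf 27.3613946599653 F [ 0.7  0.3 -1.3] yaxis [0.326 0.945 0.   ] z [-2.e-04  4.e-04 -1.e+00]
[ 0.6039 -0.1297  0.0984] -> [-0.0015 -0.0017  0.2026]
```

View pics/s5.png

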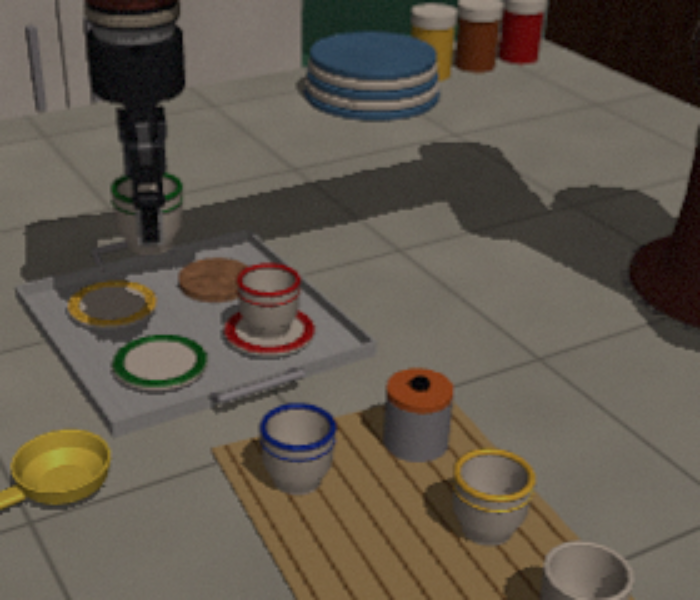

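The red cup stands centred on its saucer (268,310). The green cup hangs upright at (148,215), above the green saucer at (160,362), so I lower it.

>>> {"name": "apply_moves", "arguments": {"rows": [-0.001,-0.001,0.02,0,0,0,-0.001,-0.001,0.06,0,0,0,-0.001,-0.001,0.1,0,0,0,-0.001,-0.001,0.13,0,0,0,-0.001,-0.001,0.155,0,0,0,-0.001,-0.001,0.175,0,0,0,-0.001,-0.001,0.188,0,0,0,-0.001,-0.001,0.195,0,0,0,-0.001,-0.001,0.198,0,0,0,-0.001,-0.001,0.2,0,0,0,-0.001,-0.001,0.202,0,0,0,-0.001,-0.001,0.202,0,0,0]}}

```text
t: 15.5
tool_pos: [0.6041, -0.1306, 0.0993]
tool_rot: [0.522, 3.097, -0.0]
contact_force: [-0.1, 0.4, -1.2]
opening: 0.0593
grip_force: 27.4
```

>>> {"name": "apply_moves", "arguments": {"rows": [0,0,0.001,0,0,0,0,0,0.002,0,0,0,0,0,0.002,0,0,0]}}

```text
t: 15.8
tool_pos: [0.6041, -0.1305, 0.0981]
tool_rot: [0.522, 3.097, -0.0]
contact_force: [0.2, -0.5, 0.1]
opening: 0.0596
grip_force: 27.4
```

>>> {"name": "apply_moves", "arguments": {"rows": [0,0,0.001,0,0,0,0,0,0.001,0,0,0]}}

```text
t: 16.0
tool_pos: [0.6043, -0.1306, 0.098]
tool_rot: [0.522, 3.097, -0.0]
contact_force: [-1.2, 0.8, 5.4]
opening: 0.0597
grip_force: 27.4
```

Contact. I release and lift.

>>> {"name": "apply_moves", "arguments": {"rows": [0,0,0,0,0,0,0,0,0,0,0,0,0,0,0,0,0,0,0,0,0,0,0,0,0,0,0,0,0,0,0,0,0,0,0,0,0,0,0,0,0,0,0,0,-0.02,0,0,0,0,0,-0.06,0,0,0,0,0,-0.12,0,0,0,0,0,-0.18,0,0,0,0,0,-0.21,0,0,0,0,0,-0.21,0,0,0,0,0,-0.21,0,0,0,0,0,-0.21,0,0,0], "grip": 1}}

```text
t: 17.5
tool_pos: [0.6029, -0.1301, 0.2211]
tool_rot: [-0.521, -3.095, -0.001]
contact_force: [-1.0, -0.1, -1.1]
opening: 0.0854
grip_force: 0.0
```

```bash
python3 g.py .4644,.1955,.2 .4644,.1955,.0885
```

```text
t 17.5 pos [ 0.6029 -0.1301  0.2211] op 0.0854 gf 0.0 F [-1.  -0.1 -1.1] yaxis [ 0.328  0.945 -0.   ] z [-0.003  0.001 -1.   ]
[0.4644 0.1955 0.2   ] -> [0.3958 0.4371 0.0364]
[0.4644 0.1955 0.0885] -> [0.3952 0.4371 0.2223]
```

>>> {"name": "apply_moves", "arguments": {"rows": [0.018,0.02,0,0,0,0,0.054,0.06,0,0,0,0,0.1,0.11,0,0,0,0,0.15,0.165,0,0,0,0,0.2,0.22,0,0,0,0,0.25,0.275,0,0,0,0,0.3,0.33,0,0,0,0,0.345,0.38,0,0,0,0,0.38,0.42,0,0,0,0,0.3955,0.437,0,0,0,0,0.3955,0.437,0.036,0,0,0,0.3955,0.437,0.036,0,0,0,0.3955,0.437,0.036,0,0,0,0.3955,0.437,0.036,0,0,0]}}

```text
t: 18.9
tool_pos: [0.4659, 0.1946, 0.2019]
tool_rot: [0.523, 3.097, 0.0]
contact_force: [0.3, -0.2, -0.8]
opening: 0.0856
grip_force: 0.0
```

```bash
python3 g.py .4644,.1955,.0885; python3 - <<'E'
from h import *
for n in range(1):
    im,d,W=cloud('top'); np.savez("top2.npz",im=im,W=W)
    v,u=np.mgrid[:420,:560];zz=W[...,2];r=np.hypot(u-354,v-179)<28
    print(cfit(W[r&(zz>.058)&(zz<.085)]))
E
```

```text
t 18.9 pos [0.4659 0.1946 0.2019] op 0.0856 gf 0.0 F [ 0.3 -0.2 -0.8] yaxis [0.329 0.944 0.   ] z [ 3.e-04  0.e+00 -1.e+00]
[0.4644 0.1955 0.0885] -> [0.0029 0.0005 0.1891]
[ 0.60405481 -0.12926434  0.0278499 ]
```

The green cup is within 1 mm of its saucer's centre. Now the yellow cup.

>>> {"name": "apply_moves", "arguments": {"rows": [0.002,0,0.04,0,0,0,0.002,0,0.08,0,0,0,0.002,0,0.11,0,0,0,0.002,0,0.135,0,0,0,0.002,0,0.155,0,0,0,0.002,0,0.17,0,0,0,0.002,0,0.18,0,0,0,0.002,0,0.187,0,0,0,0.002,0,0.187,0,0,0,0.002,0,0.187,0,0,0]}}

```text
t: 19.95
tool_pos: [0.4647, 0.1956, 0.0897]
tool_rot: [0.522, 3.097, 0.0]
contact_force: [-0.2, -0.6, -0.6]
opening: 0.0855
grip_force: 0.0
```

>>> {"name": "apply_moves", "arguments": {"rows": [0,0,0,0,0,0,0,0,0,0,0,0,0,0,0,0,0,0,0,0,0,0,0,0,0,0,0,0,0,0,0,0,0,0,0,0,0,0,0,0,0,0,0,0,0,0,0,0,0,0,0,0,0,0,0,0,0,0,0,0], "grip": 0.5, "grip_force": 25}}

```text
t: 20.95
tool_pos: [0.465, 0.1956, 0.0902]
tool_rot: [0.522, 3.097, 0.001]
contact_force: [-0.4, -0.0, 6.6]
opening: 0.0587
grip_force: 27.3
```

```bash
python3 g.py .6063,-.2495,.22 
```

```text
t 20.95 pos [0.465  0.1956 0.0902] op 0.0587 gf 27.33416642382508 F [-0.4 -0.   6.6] yaxis [0.328 0.945 0.001] z [ 1.4e-03  3.0e-04 -1.0e+00]
[ 0.6063 -0.2495  0.22  ] -> [-0.4657 -0.6236 -0.2163]
```

>>> {"name": "apply_moves", "arguments": {"rows": [0,0,-0.02,0,0,0,0,0,-0.05,0,0,0,0,0,-0.1,0,0,0,0,0,-0.15,0,0,0,0,0,-0.2,0,0,0,-0.014,-0.019,-0.22,0,0,0,-0.042,-0.056,-0.22,0,0,0,-0.079,-0.106,-0.22,0,0,0,-0.121,-0.162,-0.22,0,0,0,-0.163,-0.218,-0.22,0,0,0,-0.205,-0.274,-0.22,0,0,0,-0.247,-0.331,-0.22,0,0,0,-0.289,-0.387,-0.22,0,0,0,-0.331,-0.443,-0.22,0,0,0,-0.373,-0.499,-0.22,0,0,0,-0.41,-0.549,-0.22,0,0,0,-0.438,-0.586,-0.22,0,0,0,-0.457,-0.612,-0.22,0,0,0,-0.465,-0.623,-0.22,0,0,0,-0.465,-0.623,-0.22,0,0,0]}}

```text
t: 22.95
tool_pos: [0.6052, -0.2497, 0.2206]
tool_rot: [-0.523, -3.097, -0.001]
contact_force: [0.3, -0.4, -2.1]
opening: 0.0591
grip_force: 27.4
```

>>> {"name": "apply_moves", "arguments": {"rows": [0,0,0,0,0,0,0,0,0,0,0,0,0,0,0,0,0,0]}}

```text
t: 23.25
tool_pos: [0.6055, -0.2481, 0.2214]
tool_rot: [-0.52, -3.098, -0.0]
contact_force: [-0.2, 0.1, -1.6]
opening: 0.059
grip_force: 27.4
```

```bash
python3 g.py .6063,-.2495,.0984; python3 - <<'E'
from h import *
im,d,W=cloud('scene');cv2.imwrite('pics/s6.png',cv2.resize(im[60:300,160:440],None,fx=2.5,fy=2.5))
E
```

```text
t 23.25 pos [ 0.6055 -0.2481  0.2214] op 0.059 gf 27.42444706556853 F [-0.2  0.1 -1.6] yaxis [0.326 0.945 0.   ] z [-0.e+00  1.e-04 -1.e+00]
[ 0.6063 -0.2495  0.0984] -> [-0.0021 -0.0019  0.205 ]
```

View pics/s6.png

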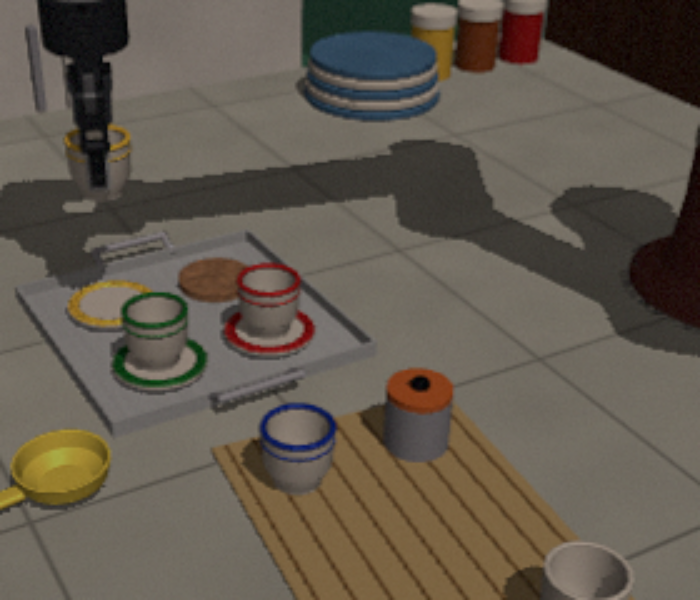

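The red and green cups stand on their saucers. The yellow cup hangs at (98,165), above its saucer at (110,303), so I lower it.

>>> {"name": "apply_moves", "arguments": {"rows": [-0.001,-0.001,0.02,0,0,0,-0.001,-0.001,0.06,0,0,0,-0.001,-0.001,0.1,0,0,0,-0.001,-0.001,0.13,0,0,0,-0.001,-0.001,0.155,0,0,0,-0.001,-0.001,0.175,0,0,0,-0.001,-0.001,0.188,0,0,0,-0.001,-0.001,0.195,0,0,0,-0.001,-0.001,0.198,0,0,0,-0.001,-0.001,0.2,0,0,0,-0.001,-0.001,0.202,0,0,0,-0.001,-0.001,0.203,0,0,0,-0.001,-0.001,0.203,0,0,0]}}

```text
t: 24.6
tool_pos: [0.606, -0.25, 0.0998]
tool_rot: [0.522, 3.098, -0.0]
contact_force: [0.0, 0.1, -1.3]
opening: 0.0586
grip_force: 27.4
```

>>> {"name": "apply_moves", "arguments": {"rows": [0,0,0.001,0,0,0,0,0,0.001,0,0,0]}}

```text
t: 24.8
tool_pos: [0.6061, -0.25, 0.0993]
tool_rot: [0.522, 3.097, -0.0]
contact_force: [-1.2, -0.1, 0.2]
opening: 0.0583
grip_force: 27.5
```

>>> {"name": "apply_moves", "arguments": {"rows": [0,0,0.001,0,0,0,0,0,0.001,0,0,0]}}

```text
t: 25.0
tool_pos: [0.6063, -0.2501, 0.0993]
tool_rot: [0.522, 3.097, -0.0]
contact_force: [-1.3, 0.8, 5.2]
opening: 0.0588
grip_force: 27.6
```

>>> {"name": "apply_moves", "arguments": {"rows": [0,0,0,0,0,0,0,0,0,0,0,0,0,0,0,0,0,0,0,0,0,0,0,0,0,0,0,0,0,0,0,0,0,0,0,0,0,0,0,0,0,0,0,0,-0.02,0,0,0,0,0,-0.06,0,0,0,0,0,-0.12,0,0,0,0,0,-0.18,0,0,0,0,0,-0.21,0,0,0,0,0,-0.21,0,0,0,0,0,-0.21,0,0,0,0,0,-0.21,0,0,0], "grip": 1}}

```text
t: 26.5
tool_pos: [0.6048, -0.2493, 0.2214]
tool_rot: [-0.521, -3.094, -0.002]
contact_force: [0.5, 0.4, -0.6]
opening: 0.0852
grip_force: 0.0
```

```bash
python3 g.py .453,.0785,.2 .453,.0785,.09
```

```text
t 26.5 pos [ 0.6048 -0.2493  0.2214] op 0.0852 gf 0.0 F [ 0.5  0.4 -0.6] yaxis [0.328 0.945 0.001] z [-0.0039  0.0021 -1.    ]
[0.453  0.0785 0.2   ] -> [0.418  0.4333 0.0378]
[0.453  0.0785 0.09  ] -> [0.4172 0.4331 0.2211]
```

>>> {"name": "apply_moves", "arguments": {"rows": [0.018,0.019,0,0,0,0,0.054,0.056,0,0,0,0,0.1,0.104,0,0,0,0,0.15,0.155,0,0,0,0,0.2,0.207,0,0,0,0,0.25,0.26,0,0,0,0,0.3,0.31,0,0,0,0,0.35,0.362,0,0,0,0,0.39,0.404,0,0,0,0,0.412,0.427,0,0,0,0,0.418,0.433,0,0,0,0,0.418,0.433,0.036,0,0,0,0.418,0.433,0.036,0,0,0,0.418,0.433,0.036,0,0,0,0.418,0.433,0.036,0,0,0]}}

```text
t: 28.0
tool_pos: [0.4544, 0.0773, 0.2031]
tool_rot: [0.523, 3.097, -0.0]
contact_force: [0.6, -0.1, 0.2]
opening: 0.085
grip_force: 0.0
```

```bash
python3 g.py .453,.0785,.09; python3 - <<'E'
from h import *
for n in range(1):
    im,d,W=cloud('top'); cv2.imwrite("pics/t3.png",im)
    v,u=np.mgrid[:420,:560];zz=W[...,2]
    for c in [(413,180),(354,179),(355,236)]:
        r=np.hypot(u-c[0],v-c[1])<28
        print(cfit(W[r&(zz>.058)&(zz<.085)]))
E
```

```text
t 28.0 pos [0.4544 0.0773 0.2031] op 0.085 gf 0.0 F [ 0.6 -0.1  0.2] yaxis [0.328 0.945 0.   ] z [ 3.e-04 -1.e-04 -1.e+00]
[0.453  0.0785 0.09  ] -> [0.003  0.0012 0.1885]
[ 0.60546013 -0.24724286  0.02781588]
[ 0.60403393 -0.1291839   0.02779839]
[ 0.48725697 -0.13084772  0.02783417]
```

View pics/t3.png

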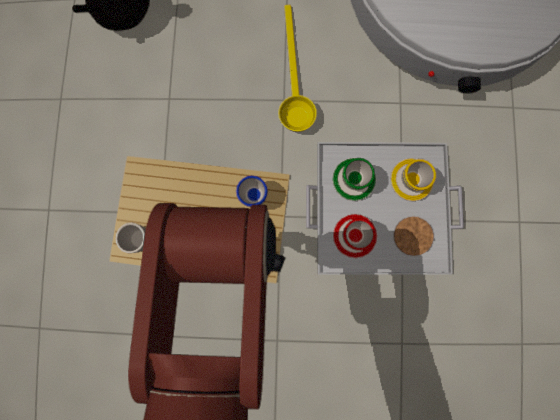

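All three cups stand centred: green (357,176), yellow (418,178) and red (357,236). Blue (252,191) and plain (131,237) haven't moved. Next is the tin.

>>> {"name": "apply_moves", "arguments": {"rows": [0.002,0.001,0.04,0,0,0,0.002,0.001,0.08,0,0,0,0.002,0.001,0.11,0,0,0,0.002,0.001,0.135,0,0,0,0.002,0.001,0.155,0,0,0,0.002,0.001,0.17,0,0,0,0.002,0.001,0.18,0,0,0,0.002,0.001,0.186,0,0,0,0.002,0.001,0.186,0,0,0,0.002,0.001,0.186,0,0,0]}}

```text
t: 29.05
tool_pos: [0.4535, 0.0787, 0.0916]
tool_rot: [0.522, 3.097, 0.0]
contact_force: [0.0, -0.2, 0.3]
opening: 0.0854
grip_force: 0.0
```

>>> {"name": "apply_moves", "arguments": {"rows": [0,0,0,0,0,0,0,0,0,0,0,0,0,0,0,0,0,0,0,0,0,0,0,0,0,0,0,0,0,0,0,0,0,0,0,0,0,0,0,0,0,0,0,0,0,0,0,0,0,0,0,0,0,0,0,0,0,0,0,0], "grip": 0.45, "grip_force": 40}}

```text
t: 30.05
tool_pos: [0.4537, 0.0787, 0.0918]
tool_rot: [0.522, 3.097, 0.0]
contact_force: [-1.0, -0.3, 5.4]
opening: 0.0555
grip_force: 42.8
```

```bash
python3 g.py .4903,-.2511,.22 
```

```text
t 30.05 pos [0.4537 0.0787 0.0918] op 0.0555 gf 42.78504475951195 F [-1.  -0.3  5.4] yaxis [0.328 0.945 0.   ] z [ 1.1e-03 -1.0e-04 -1.0e+00]
[ 0.4903 -0.2511  0.22  ] -> [-0.2379 -0.4992 -0.2136]
```

>>> {"name": "apply_moves", "arguments": {"rows": [0,0,-0.02,0,0,0,0,0,-0.05,0,0,0,0,0,-0.1,0,0,0,0,0,-0.15,0,0,0,0,0,-0.2,0,0,0,-0.009,-0.02,-0.22,0,0,0,-0.029,-0.06,-0.22,0,0,0,-0.052,-0.11,-0.22,0,0,0,-0.081,-0.17,-0.22,0,0,0,-0.11,-0.23,-0.22,0,0,0,-0.138,-0.29,-0.22,0,0,0,-0.167,-0.35,-0.22,0,0,0,-0.195,-0.41,-0.22,0,0,0,-0.217,-0.455,-0.22,0,0,0,-0.231,-0.485,-0.22,0,0,0,-0.2375,-0.499,-0.22,0,0,0,-0.2375,-0.499,-0.22,0,0,0,-0.2375,-0.499,-0.22,0,0,0,-0.2375,-0.499,-0.22,0,0,0,-0.2375,-0.499,-0.22,0,0,0]}}

```text
t: 32.05
tool_pos: [0.4898, -0.2498, 0.2231]
tool_rot: [-0.519, -3.098, -0.0]
contact_force: [0.6, 0.3, -2.3]
opening: 0.0553
grip_force: 42.9
```

```bash
python3 g.py .4903,-.2511,.0984; python3 - <<'E'
from h import *
im,d,W=cloud('scene');cv2.imwrite('pics/s7.png',cv2.resize(im[60:300,160:440],None,fx=2.5,fy=2.5))
E
```

```text
t 32.05 pos [ 0.4898 -0.2498  0.2231] op 0.0553 gf 42.9497466981411 F [ 0.6  0.3 -2.3] yaxis [0.326 0.945 0.   ] z [ 0.e+00  1.e-04 -1.e+00]
[ 0.4903 -0.2511  0.0984] -> [-0.0015 -0.0018  0.2078]
```

View pics/s7.png

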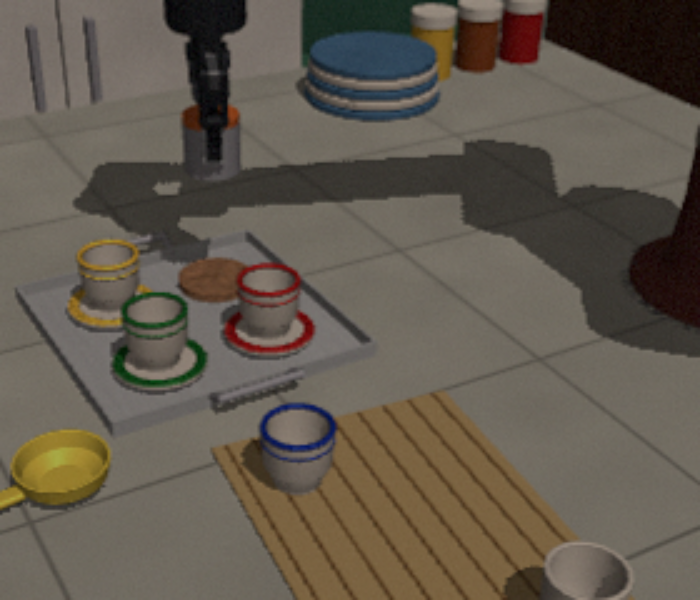

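The tin hangs upright at (212,145) above the coaster at (217,280), and the cups are all standing. I lower it.

>>> {"name": "apply_moves", "arguments": {"rows": [-0.001,-0.001,0.02,0,0,0,-0.001,-0.001,0.06,0,0,0,-0.001,-0.001,0.1,0,0,0,-0.001,-0.001,0.13,0,0,0,-0.001,-0.001,0.155,0,0,0,-0.001,-0.001,0.175,0,0,0,-0.001,-0.001,0.188,0,0,0,-0.001,-0.001,0.195,0,0,0,-0.001,-0.001,0.198,0,0,0,-0.001,-0.001,0.2,0,0,0,-0.001,-0.001,0.202,0,0,0,-0.001,-0.001,0.203,0,0,0,-0.001,-0.001,0.203,0,0,0]}}

```text
t: 33.4
tool_pos: [0.4902, -0.2517, 0.1015]
tool_rot: [0.522, 3.098, -0.0]
contact_force: [-0.2, 0.4, -3.0]
opening: 0.0551
grip_force: 42.9
```

>>> {"name": "apply_moves", "arguments": {"rows": [0,0,0.001,0,0,0,0,0,0.001,0,0,0]}}

```text
t: 33.6
tool_pos: [0.4902, -0.2517, 0.1008]
tool_rot: [0.522, 3.098, -0.0]
contact_force: [-0.4, 0.4, -1.6]
opening: 0.0553
grip_force: 43.0
```

>>> {"name": "apply_moves", "arguments": {"rows": [0,0,0.001,0,0,0,0,0,0.001,0,0,0]}}

```text
t: 33.8
tool_pos: [0.4902, -0.2517, 0.1008]
tool_rot: [-0.522, -3.098, 0.0]
contact_force: [-3.5, 1.2, 4.6]
opening: 0.0553
grip_force: 43.2
```

>>> {"name": "apply_moves", "arguments": {"rows": [0,0,0,0,0,0,0,0,0,0,0,0,0,0,0,0,0,0,0,0,0,0,0,0,0,0,0,0,0,0,0,0,0,0,0,0,0,0,0,0,0,0,0,0,-0.02,0,0,0,0,0,-0.06,0,0,0,0,0,-0.12,0,0,0,0,0,-0.18,0,0,0,0,0,-0.24,0,0,0,0,0,-0.3,0,0,0,0,0,-0.3,0,0,0,0,0,-0.3,0,0,0,0,0,-0.3,0,0,0], "grip": 1}}

```text
t: 35.4
tool_pos: [0.4895, -0.2513, 0.279]
tool_rot: [-0.522, -3.096, -0.001]
contact_force: [1.2, 0.3, -0.2]
opening: 0.0854
grip_force: 0.0
```

```bash
python3 g.py; python3 - <<'E'
from h import *
im,d,W=cloud('scene');cv2.imwrite('pics/s8.png',cv2.resize(im[60:300,160:440],None,fx=2.5,fy=2.5))
v,u=np.mgrid[:420,:560]
k=(np.hypot(u-247,v-150)<25)&(W[...,2]>.06)&(W[...,2]<.08);print(W[k].mean(0) if k.any() else None)
E
```

```text
t 35.4 pos [ 0.4895 -0.2513  0.279 ] op 0.0854 gf 0.0 F [ 1.2  0.3 -0.2] yaxis [0.328 0.945 0.001] z [-0.0016  0.0011 -1.    ]
[ 0.49242827 -0.22917759  0.06876734]
```

View pics/s8.png

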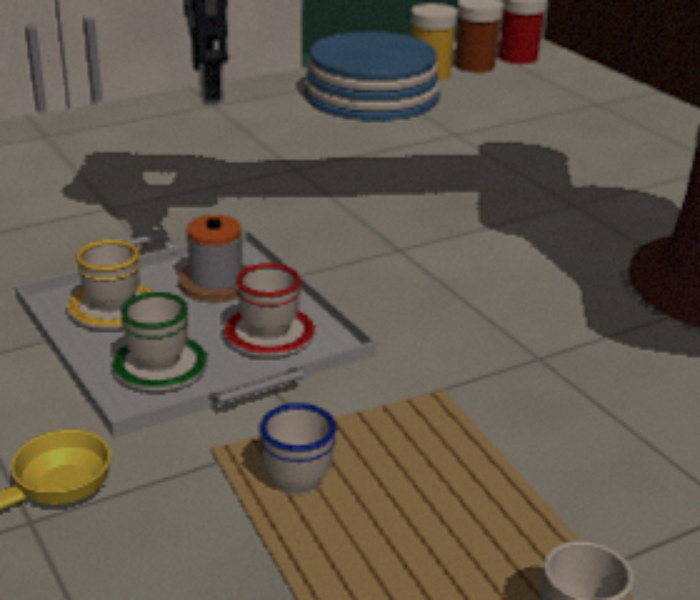

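The tin stands upright on the coaster (214,262), all three cups are on their saucers, and the gripper is clear.

```bash
python3 -c "
from station import ctrl
print(ctrl.finish_job())"
```

```text
the job is handed in; nothing more can be done
None
```

The tray is laid and handed in at about 35 s: the red, green and yellow cups measured within about 3 mm of their saucer centres, the tin went onto the coaster last (position checked only by eye and gripper reading), and the blue and plain cups stayed where they were.

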